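Measure a fossil bone on the measuring board

TASK

Set the fossil bone up for a length reading on the bone-measuring board: first nudge it with the fingertips until it lies straight along the board with one end against the fixed end plate, then push the sliding block up until its face just touches the bone's other end. Only push: do not grip or lift the bone, press it only gently because it is brittle, and leave the jar, the specimen box, the loupe and the brush alone. Finish with the hand clear of everything.

Things in the scene. Friction and masses are not known exactly. Their poses are not given: they have to be found in the camera images.
- board: bone-measuring board, white with wooden plates, 460 x 220 mm, fixed flat on the bench. Origin: centre of its underside at bench level; flat upper surface 24 mm higher. x runs along its length from the fixed end plate to the sliding block, y across, z up. Aluminium guide rails, 10 mm wide and 6 mm high, run along both long edges, centred at y = -104 and +104 mm; the steel scale lies flush
- plate_face (a point): foot of the inner, metal-lined face of the fixed end plate: mid width, at the height of the board's upper surface (board frame -200, 0, 24 mm); axes parallel to the board's. The plate stands square to the board's x, 160 mm wide, 12 mm thick, 60 mm high above the board, with brackets behind it
- block (a joint): gap in m between the facing faces of the fixed plate and of the sliding block (0 to 0.34). The block: an upright wooden plate like the fixed one (160 wide, 12 thick, 60 mm high) on a foot 11 mm high that reaches 67 mm behind its face. It slides along the rails only, with about 2 N of drag, and stays where it is left
- block_back (a point): push point: middle of the back of the block's upright plate, 12 mm behind its face, 35 mm above the board's upper surface. Pushing towards board -x closes the gap. Behind it, above the foot, is open space 120 mm wide between two small brackets
- bone: fossil cannon bone, tan, 150 mm long, about 0.13 kg, loose and flat on the board between the plates. Origin: mid length, on its underside; x along it, z up. Blunt end at x = -75 mm (28 mm wide, 20 high), twin-knuckled end at +75 mm (27 wide, 20 high); shaft 15 mm wide, its underside 4 and top 18 mm above the board. Brittle; either end may meet the fixed plate
- jar: glass jar of fragments with a white cap, 74 mm diameter, 86 mm high, loose, beyond the board as seen from the robot. Origin: centre of its underside
- specimen_box: pink and clear plastic box, 77 x 57 x 24 mm, loose, beyond the board. Origin: centre of its underside
- loupe: flat round magnifier case, red with dark top, 40 mm diameter, 14 mm high, loose, on the robot's side of the board. Origin: centre of its underside
- brush: flat dusting brush, wooden handle, 42 mm wide, 170 mm long, lying loose on the robot's side of the board, roughly along it. Origin: near its middle on the underside
Things that resemble listed ones, but are neither listed nor needed, are in the scene too. Of the things that look like the bone, the largest one is meant.

How it is judged:
On the way:
1. the bone lies straight along the board (within 0.12 rad) with one end at the fixed plate (within 6 mm) while the block is still clear of it (x of bone in the frame of plate_face below 0.081 m and angle between the x axis of bone and the x axis of board, either way round below 0.12 rad and value of joint block above 0.162 m), for 0.2 s.
At the end, for the whole second after the job is handed in: The bone rests flat on the board, its middle within 60 mm of the centre line and 71 to 78 mm from the fixed plate's face, within 0.07 rad (4 degrees) of the board's length; the block's gap is 146 to 153 mm, so that both plates meet the 150 mm bone; all at rest (x of bone in the frame of plate_face between 0.071 and 0.078 m and y of bone in the frame of plate_face between -0.06 and 0.06 m and z of bone in the frame of plate_face between -0.004 and 0.004 m and angle between the x axis of bone and the x axis of board, either way round below 0.07 rad and value of joint block between 0.146 and 0.153 m and linear speed of bone below 0.01 m/s); the robot touches nothing.
It fails at once if the bone is lifted off the board or tipped up (z of bone in the frame of plate_face above 0.012 m or angle between bone's own z axis and vertical above 0.3 rad).
It fails at once if the fingers grip the brittle bone or press on it with more than 25 N in all (contact force between the fingers and bone above 25 N).
It fails at once if the brittle bone is squeezed with more than about 30 N (60 N summed over all its contacts) (contact force between bone and anything else above 60 N).
It fails at once if the jar, specimen box, loupe or brush is pushed more than 15 mm or tipped (distance of any of jar, specimen_box, loupe, brush from where it was at the start of the episode above 0.015 m or angle between jar's own z axis and vertical above 0.3 rad).
It also fails if it takes over 72 s, if anything falls off the work surface, if the arm or the gripper's body presses on something with over 40 N, if the wrist force passes 120 N, or if a joint passes its speed limit or range.

ROBOT

A 7-joint arm with a two-finger parallel gripper is mounted at the origin on the work surface. World frame = base frame: x ahead of the robot, y to its left, z up, the work surface at z = 0. Lengths are in m, angles in rad, forces in N, time in s.
With the tool pointing down it reaches from about 0.425 to 1.025 m from the base axis. Payload 3.6 kg.
Tool frame: the origin (TCP) lies on the mounting face of the last link; the fingertips stand 173 mm ahead of it and the grasp point (between the pads) lies grip_depth ahead of it (grip_depth is the distance from the TCP to the grasp point, in m); z points along the fingers, y is the line along which they close (so a half turn about z gives the same grasp; the last joint's range is limited). The gripper opens to 85 mm and grips with 20 to 120 N. Pads are 22 mm wide; open, the fingers measure 114 mm over their backs; the gripper's body (76 mm by 85 mm) begins 54 mm behind the grasp point. The pads swing forward as they close: fully open they stand 13 mm farther back than shut.
Start: joints at [1.065, 0.591, 0.048, 1.609, -0.033, 0.943, -0.034], TCP at [0.291, -0.664, 0.405] pointing down, gripper open.
Joint ranges: [-2.69, 2.69], [-0.47, 2.24], [-1.27, 1.36], [0.19, 2.51], [-1.53, 4.68], [0.08, 2.07], [-3.09, 3.09]. Speed limits (rad/s): [2.57, 2.57, 3.14, 3.14, 3.14, 3.14, 3.14].

INTERFACE

Orientations are given as a unit quaternion [w, x, y, z].
In Python, from plant import * gives the robot as it stands.
- The arm moves only by the shell command python3 -m handwheel 'ROWS' [OPENING]. ROWS is JSON, a list of rows, each an object of numbers: "dx", "dy", "dz": the shift along the tool's x, y, z scaled (see below); "rx", "ry", "rz": the turn, a rotation vector about the tool's x, y, z scaled (see below). A call has exactly 10 rows; each row shifts and turns the commanded pose from where the row before left it, along the tool's axes as they then stand; what a row does not reach is not made up. The controller multiplies each number of a shift by 0.06 m and each number of a turn by 6 degrees. A row lasts 1/8 s, in which the tool goes at most 62.5 mm and 10.7 degrees, less where a joint would pass 70% of its speed; a pose out of reach is approached as far as the arm can. A call with a number of a shift or a turn outside -1 to 1 is refused whole. A call with a gripper value outside its range is refused whole. OPENING is the closure, from -1 (fully open) to 1 (shut), so that 0 is half open, set as the call begins (- or left out, the last holds). The fingers move at their own pace and stop on an object; the grip force is fixed at half the most. Time passes only in rows, so rows that do not move let the fingers close, or fill a call up. It gives the time, the measured TCP pose, the force, the opening and the grip force at its end, in the units of the state.
- observe(): the state, without advancing time (a new reading comes with each control period).
- snapshot(name): name is "side" or "top" or "wrist"; returns a dict with "image" (420x560x3 uint8, red, green, blue), "range_z" (420x560 float32, m along the optical axis (not along the pixel's ray), 0 where there is no reading), "fx", "fy", "cx", "cy" (pixels), "cam_to_world" (4x4, takes a point from camera to world coordinates). Camera axes: x right, y down, z forward; pixel columns grow to the right and rows downward; lengths in m; the calibration is good to about 2 mm. The wrist camera is an equidistant fisheye: a pixel r from the principal point sees the ray r / f radians off the axis. A picture is of the moment at which its call begins.
- job_done(): hands the job in; it is judged then, once.
The state is a dict: "clock": time; "qpos": joint angles; "qvel": joint speeds; "joint_torque": joint torques, N m; "eef_pos": TCP position; "ee_rot": TCP orientation; "ft_force": force on the tool from outside, world axes, zero at the start; "wrist_torque": the same for the moment, N m; "grip_width": finger opening in m; "gripper_force": force on a finger pad.
Only numpy, scipy, OpenCV 4.12 (cv2) and the standard library are available. Lean on these libraries where they do the work, as an engineer would, in place of code of your own. Each camera call takes 0.05 s, during which the arm holds its last target. There are 200 camera calls.

## Working session

There is one attempt and no reset: what is moved stays moved. The work goes in short steps, Python scripts to look and compute and a shell command to move; the robot and the scene stay as the last step left them, time stands still between calls to the robot, and variables do not carry over. Pictures are saved under pics/ and viewed, at most 10 in all, crops included, and the job is handed in when it is done.

```bash
mkdir -p pics; ls
cat > h.py <<'E'
from plant import *
import numpy as np, cv2
def save(s,n): cv2.imwrite(n,cv2.cvtColor(s["image"],cv2.COLOR_RGB2BGR))
def pts(s):
    z=s["range_z"];v,u=np.mgrid[:z.shape[0],:z.shape[1]]
    P=np.stack([(u-s["cx"])/s["fx"]*z,(v-s["cy"])/s["fy"]*z,z],-1)
    M=np.array(s["cam_to_world"]);W=P@M[:3,:3].T+M[:3,3];W[z<=0]=np.nan
    return W
E
python3 - <<'E'
from h import *
o=observe();print({k:np.round(v,3) for k,v in o.items()})
s=snapshot("top");save(s,"pics/top.png");np.savez("top.npz",**s)
s2=snapshot("side");save(s2,"pics/side.png");np.savez("side.npz",**s2)
print(np.round(s["cam_to_world"],3),s["fx"],s["cx"],s["cy"])
E
```

```text
pics
{'clock': np.float64(0.0), 'qpos': array([ 1.065,  0.592,  0.048,  1.61 , -0.033,  0.943, -0.034]), 'qvel': array([ 0.   , -0.001, -0.   ,  0.001,  0.001,  0.   , -0.   ]), 'joint_torque': array([-1.0000e-03, -5.4869e+01,  1.5460e+00, -1.9812e+01,  9.0000e-03,
        9.0000e-03,  0.0000e+00]), 'eef_pos': array([ 0.291, -0.664,  0.403]), 'ee_rot': array([-0.001,  0.979,  0.205, -0.   ]), 'ft_force': array([-0.099,  0.183,  0.499]), 'wrist_torque': array([-0.053, -0.016, -0.011]), 'gripper_force': np.float64(0.0), 'grip_width': np.float64(0.085)}
[[ 0.003 -0.982  0.189  0.402]
 [-1.    -0.005 -0.008  0.147]
 [ 0.009 -0.189 -0.982  1.083]
 [ 0.     0.     0.     1.   ]] 540.0703022732222 286.9816776892906 208.89338485348614
```

View pics/top.png

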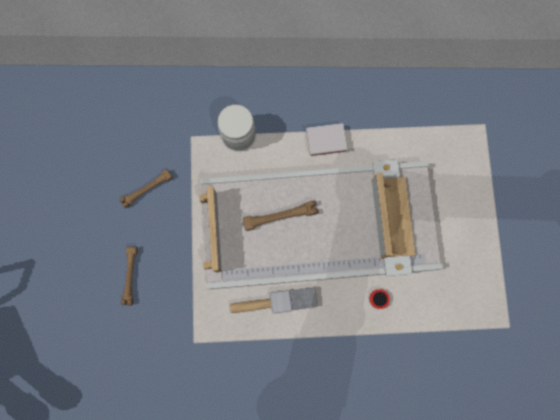

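View pics/side.png

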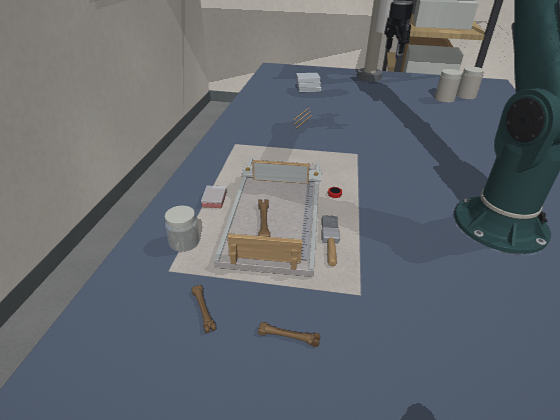

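The top view shows three bone-like things: one on the board at about (280,216), two off it at (147,188) and (129,275). The one on the board fits: it lies between the plates, and it should prove the largest. The plate is at (213,228), the block at (395,218), the jar at (237,127), the box at (326,139), the loupe at (380,299) and the brush at (275,303).

Run:
```python
from h import *
s=dict(np.load("top.npz"));W=pts(s);im=s["image"]
hsv=cv2.cvtColor(im,cv2.COLOR_RGB2HSV)
m=((hsv[...,0]<20)&(hsv[...,1]>100)&(hsv[...,2]<190)).astype(np.uint8)
n,l,st,c=cv2.connectedComponentsWithStats(m)
for i in range(1,n):
    if st[i,4]<150: continue
    P=W[l==i]; P=P[np.isfinite(P[:,2])]; r=cv2.minAreaRect(P[:,:2].astype(np.float32)*1000)
    print(c[i].round(),st[i,4],"z",np.percentile(P[:,2],[5,50,95]).round(3),"rect",np.round(r[0]),np.round(r[1]),round(r[2],1))
# heights
Z=W[...,2]
def edge(mask,name):
    n,l,st,c=cv2.connectedComponentsWithStats(mask.astype(np.uint8))
    for i in range(1,n):
        if st[i,4]<40: continue
        P=W[l==i];r=cv2.minAreaRect(P[:,:2].astype(np.float32)*1000)
        print(name,c[i].round(),st[i,4],P.mean(0).round(3),np.round(r[1]),round(r[2],1))
edge((Z>0.076)&(Z<0.1),"tall"); edge((Z>0.027)&(Z<0.033),"rail")
edge((Z>0.035)&(Z<0.06),"bone?")
x=im[150:290,190:450];cv2.imwrite("pics/crop.png",cv2.cvtColor(cv2.resize(x,None,fx=3,fy=3,interpolation=2),cv2.COLOR_RGB2BGR))
```

```text
[293. 212.] 218 z [0.039 0.043 0.047] rect [592. 132.] [ 21. 105.] 17.5
[379. 299.] 175 z [0.005 0.013 0.016] rect [430. -45.] [37. 40.] 0.7
tall [235. 121.] 933 [0.767 0.241 0.085] [66. 67.] 11.3
tall [383. 214.] 594 [ 0.587 -0.043  0.083] [160.  13.] 5.2
tall [212. 228.] 573 [0.558 0.279 0.083] [159.  13.] 5.0
rail [412. 164.] 134 [ 0.699 -0.115  0.03 ] [11. 61.] 4.8
rail [287. 174.] 784 [0.677 0.138 0.03 ] [ 13. 348.] 5.2
rail [426. 266.] 142 [ 0.492 -0.134  0.03 ] [12. 61.] 4.9
rail [295. 278.] 818 [0.47  0.123 0.03 ] [ 13. 347.] 5.2
bone? [240. 140.] 142 [0.741 0.233 0.048] [30. 72.] 19.2
bone? [394. 192.] 942 [ 0.639 -0.074  0.038] [193.  58.] 13.5
bone? [392. 251.] 746 [ 0.522 -0.066  0.041] [196.  61.] 5.9
bone? [217. 233.] 125 [0.554 0.273 0.047] [159.  10.] 1.3
bone? [202. 198.] 43 [0.622 0.305 0.049] [13. 15.] 5.5
bone? [279. 215.] 738 [0.591 0.153 0.042] [ 28. 149.] 14.0
```

View pics/crop.png

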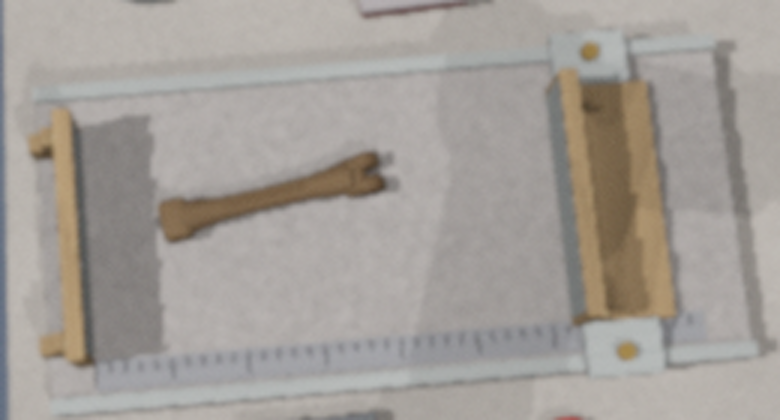

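The crop confirms it: the bone on the board measures 149 x 28 mm, blunt end at the left towards the plate, turned about 9° from the board. The block's gap is about 0.31 m. I'll shut the fingers, align the tool (tool x along board y, tool y along board x) and go above the knuckle end's +y side.

```bash
cat >> h.py <<'E'
P0=np.array([.5585,.273]);u=np.array([.090,-.996]);v=np.array([.996,.090])
def brd(p): d=np.asarray(p)[...,:2]-P0; return np.stack([d@u,d@v],-1)
def st():
    o=observe();q=o["ee_rot"];yaw=np.degrees(2*np.arctan2(q[2],q[1]))
    print("t",round(float(o["clock"]),2),"tcp board(mm)",(brd(o["eef_pos"])*1000).round(1),"tipz",round((float(o["eef_pos"][2])-.173)*1000,1),"yaw",round(yaw,1),"q",q.round(3),"F",np.round(o["ft_force"],1))
E
python3 -m handwheel '[{"rz":1},{"rz":1},{"rz":1},{"rz":0.1},{"dx":0.51,"dy":-0.86},{"dx":0.51,"dy":-0.86},{"dx":0.51,"dy":-0.86},{"dx":0.51,"dy":-0.86},{"dx":0.51,"dy":-0.86},{"dx":0.51,"dy":-0.86}]' 1
python3 -m handwheel '[{"dx":0.51,"dy":-0.86},{"dx":0.51,"dy":-0.86},{"dx":0.51,"dy":-0.86},{"dx":0.51,"dy":-0.86},{"dx":0.51,"dy":-0.86},{"dx":0.51,"dy":-0.86},{"dx":0.51,"dy":-0.86},{"dx":0.51,"dy":-0.86},{},{}]'
python3 -c "
from h import *
st()"
```

```text
t 0.1 tcp board(mm) [ 908.9 -351. ] tipz 230.6 yaw 23.7 q [-0.001  0.979  0.205 -0.   ] F [-0.4 -0.8  0.1]schema error: expected keys dx, dy, dz, rx, ry, rz
schema error: expected keys dx, dy, dz, rx, ry, rz
```

```bash
python3 -m handwheel '[{"dx":0,"dy":0,"dz":0,"rx":0,"ry":0,"rz":1},{"dx":0,"dy":0,"dz":0,"rx":0,"ry":0,"rz":1},{"dx":0,"dy":0,"dz":0,"rx":0,"ry":0,"rz":1},{"dx":0,"dy":0,"dz":0,"rx":0,"ry":0,"rz":0.1},{"dx":0.51,"dy":-0.86,"dz":0,"rx":0,"ry":0,"rz":0},{"dx":0.51,"dy":-0.86,"dz":0,"rx":0,"ry":0,"rz":0},{"dx":0.51,"dy":-0.86,"dz":0,"rx":0,"ry":0,"rz":0},{"dx":0.51,"dy":-0.86,"dz":0,"rx":0,"ry":0,"rz":0},{"dx":0.51,"dy":-0.86,"dz":0,"rx":0,"ry":0,"rz":0},{"dx":0.51,"dy":-0.86,"dz":0,"rx":0,"ry":0,"rz":0}]' 1
python3 -c "
from h import *
st()"
```

```text
clock: 1.35
eef_pos: [0.4471, -0.3377, 0.4048]
ee_rot: [0.0, 0.999, 0.045, 0.0]
ft_force: [1.3, -0.5, 0.6]
grip_width: -0.0001
gripper_force: 0.0
t 1.35 tcp board(mm) [ 598.2 -165.9] tipz 231.8 yaw 5.1 q [0.    0.999 0.045 0.   ] F [ 1.3 -0.5  0.6]
```

```bash
python3 -m handwheel '[{"dx":0.51,"dy":-0.87,"dz":0,"rx":0,"ry":0,"rz":0},{"dx":0.51,"dy":-0.87,"dz":0,"rx":0,"ry":0,"rz":0},{"dx":0.51,"dy":-0.87,"dz":0,"rx":0,"ry":0,"rz":0},{"dx":0.51,"dy":-0.87,"dz":0,"rx":0,"ry":0,"rz":0},{"dx":0.51,"dy":-0.87,"dz":0,"rx":0,"ry":0,"rz":0},{"dx":0.51,"dy":-0.87,"dz":0,"rx":0,"ry":0,"rz":0},{"dx":0.51,"dy":-0.87,"dz":0,"rx":0,"ry":0,"rz":0},{"dx":0.51,"dy":-0.87,"dz":0,"rx":0,"ry":0,"rz":0},{"dx":0,"dy":0,"dz":1,"rx":0,"ry":0,"rz":0},{"dx":0,"dy":0,"dz":1,"rx":0,"ry":0,"rz":0}]'
python3 - <<'E'
from h import *
st()
s=snapshot("side");x=s["image"][140:290,160:380]
cv2.imwrite("pics/s2.png",cv2.cvtColor(cv2.resize(x,None,fx=3,fy=3,interpolation=2),cv2.COLOR_RGB2BGR))
# gripper tip geometry from side view depth: points low above board
W=pts(s);B=brd(W);Z=W[...,2]
m=(Z>.1)&(Z<.16)&(B[...,0]>.1)&(B[...,0]<.26)&(B[...,1]>.0)&(B[...,1]<.16)
for a,b in((.09,.12),(.12,.14),(.14,.16)):
    k=m&(Z>a)&(Z<b)
    if k.sum():print(a,k.sum(),np.percentile(B[k]*1000,[2,98],axis=0).round(),(Z[k].min()*1000).round())
E
```

```text
clock: 2.6
eef_pos: [0.6541, 0.0997, 0.284]
ee_rot: [-0.0, 0.999, 0.046, 0.001]
ft_force: [0.2, -0.4, 0.7]
grip_width: 0.0001
gripper_force: 0.0
t 2.6 tcp board(mm) [181.2  79.7] tipz 111.0 yaw 5.3 q [-0.     0.999  0.046  0.001] F [ 0.2 -0.4  0.7]
0.09 24 [[169.  70.]
 [180.  90.]] 110.0
0.12 71 [[165.  69.]
 [182.  91.]] 120.0
0.14 42 [[149.  67.]
 [207.  89.]] 140.0
```

View pics/s2.png

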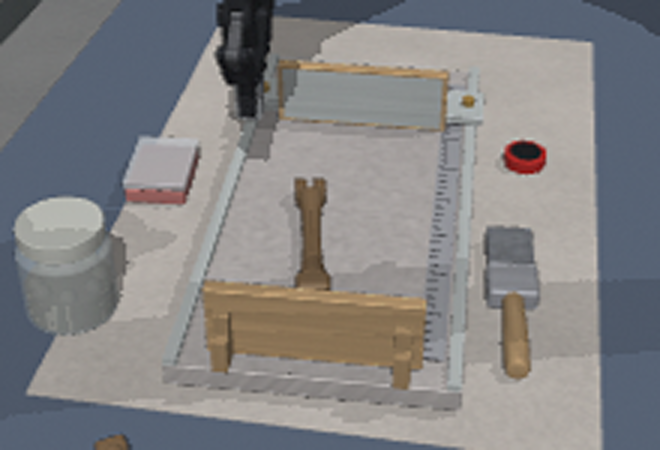

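The side view shows the shut fingertips above the far rail, with the bone clear in front of them and the tip height matching the state. Now I'll go down and push the knuckle end towards -y.

```bash
python3 -m handwheel '[{"dx":0,"dy":0,"dz":0.66,"rx":0,"ry":0,"rz":0},{"dx":0,"dy":0,"dz":0.66,"rx":0,"ry":0,"rz":0},{"dx":-0.1,"dy":0,"dz":0,"rx":0,"ry":0,"rz":0},{"dx":-0.1,"dy":0,"dz":0,"rx":0,"ry":0,"rz":0},{"dx":-0.07,"dy":0,"dz":0,"rx":0,"ry":0,"rz":0},{"dx":-0.07,"dy":0,"dz":0,"rx":0,"ry":0,"rz":0},{"dx":-0.07,"dy":0,"dz":0,"rx":0,"ry":0,"rz":0},{"dx":-0.07,"dy":0,"dz":0,"rx":0,"ry":0,"rz":0},{"dx":-0.06,"dy":0,"dz":0,"rx":0,"ry":0,"rz":0},{"dx":0,"dy":0,"dz":0,"rx":0,"ry":0,"rz":0}]'
cat >> h.py <<'E'
def bone(name="top",zr=(.033,.05)):
    s=snapshot(name);W=pts(s);B=brd(W);Z=W[...,2]
    h=cv2.cvtColor(s["image"],cv2.COLOR_RGB2HSV)
    m=(Z>zr[0])&(Z<zr[1])&(B[...,0]>.004)&(B[...,0]<.28)&(abs(B[...,1])<.09)&(h[...,1]>70)&(h[...,2]>30)
    n,l,q,c=cv2.connectedComponentsWithStats(m.astype(np.uint8))
    i=1+np.argmax(q[1:,4]);P=(B[l==i]*1000).astype(np.float32)
    vx,vy,_,_=cv2.fitLine(P,cv2.DIST_L2,0,.01,.01).ravel()
    print(name,"n",q[i,4],"x",np.percentile(P[:,0],[0,1,99,100]).round(1),"y mid",P[:,1].mean().round(1),"ang",np.degrees(np.arctan(vy/vx)).round(1),"rect",[np.round(a,1) for a in cv2.minAreaRect(P)])
    return s
E
python3 - <<'E'
from h import *
st(); s=bone("top");bone("side")
save(s,"pics/t3.png")
E
```

```text
clock: 3.9
eef_pos: [0.6208, 0.0952, 0.2054]
ee_rot: [0.0, 0.999, 0.044, -0.0]
ft_force: [-1.0, -0.0, 0.7]
grip_width: 0.0
gripper_force: 0.0
t 3.9 tcp board(mm) [182.7  46.1] tipz 32.4 yaw 5.1 q [ 0.     0.999  0.044 -0.   ] F [-1.  -0.   0.7]
top n 594 x [ 51.8  52.9 194.2 198. ] y mid 15.1 ang 4.2 rect [array([124.6,  15.4]), array([146.4,  24.2]), np.float64(4.1)]
side n 267 x [ 47.4  49.  188.3 191. ] y mid 14.8 ang 4.5 rect [array([119.2,  15. ]), array([143.3,  26. ]), np.float64(5.0)]
```

```bash
python3 -m handwheel '[{"dx":-0.05,"dy":0,"dz":0,"rx":0,"ry":0,"rz":0},{"dx":-0.05,"dy":0,"dz":0,"rx":0,"ry":0,"rz":0},{"dx":-0.03,"dy":0,"dz":0,"rx":0,"ry":0,"rz":0},{"dx":0,"dy":0,"dz":0,"rx":0,"ry":0,"rz":0},{"dx":0.2,"dy":0,"dz":0,"rx":0,"ry":0,"rz":0},{"dx":0.2,"dy":0,"dz":0,"rx":0,"ry":0,"rz":0},{"dx":0,"dy":0.45,"dz":0,"rx":0,"ry":0,"rz":0},{"dx":0,"dy":0.45,"dz":0,"rx":0,"ry":0,"rz":0},{"dx":0,"dy":0,"dz":0,"rx":0,"ry":0,"rz":0},{"dx":0,"dy":0,"dz":0,"rx":0,"ry":0,"rz":0}]'
python3 - <<'E'
from h import *
st(); s=bone("top");bone("side")
save(s,"pics/t4.png")
E
```

```text
clock: 5.25
eef_pos: [0.6426, 0.0438, 0.2055]
ee_rot: [-0.001, 0.999, 0.044, 0.0]
ft_force: [-0.3, 1.8, -0.1]
grip_width: 0.0002
gripper_force: 0.0
t 5.25 tcp board(mm) [235.9  63.2] tipz 32.5 yaw 5.1 q [-0.001  0.999  0.044  0.   ] F [-0.3  1.8 -0.1]
top n 599 x [ 51.8  52.7 195.2 197.1] y mid 11.5 ang 0.9 rect [array([124.4,  11.8]), array([145.6,  24.6]), np.float64(1.2)]
side n 267 x [ 47.1  49.1 190.9 192.8] y mid 10.9 ang 0.3 rect [array([119.9,  11.7]), array([145.7,  24.8]), np.float64(0.8)]
```

View pics/t4.png

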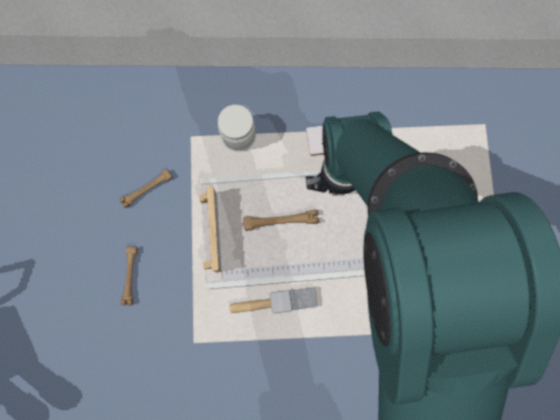

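The bone is now straight to about 1° and undisturbed otherwise, at (281,219) in the picture. Next I go behind its knuckle end and push towards the plate.

```bash
python3 -m handwheel '[{"dx":-0.43,"dy":0,"dz":0,"rx":0,"ry":0,"rz":0},{"dx":-0.43,"dy":0,"dz":0,"rx":0,"ry":0,"rz":0},{"dx":0,"dy":-0.2,"dz":0,"rx":0,"ry":0,"rz":0},{"dx":0,"dy":-0.2,"dz":0,"rx":0,"ry":0,"rz":0},{"dx":0,"dy":-0.1,"dz":0,"rx":0,"ry":0,"rz":0},{"dx":0,"dy":-0.1,"dz":0,"rx":0,"ry":0,"rz":0},{"dx":0,"dy":-0.1,"dz":0,"rx":0,"ry":0,"rz":0},{"dx":0,"dy":-0.1,"dz":0,"rx":0,"ry":0,"rz":0},{"dx":0,"dy":-0.1,"dz":0,"rx":0,"ry":0,"rz":0},{"dx":0,"dy":0,"dz":0,"rx":0,"ry":0,"rz":0}]'
python3 - <<'E'
from h import *
st(); s=bone("top");bone("side")
E
```

```text
clock: 6.6
eef_pos: [0.586, 0.0929, 0.2055]
ee_rot: [-0.0, 0.999, 0.045, 0.0]
ft_force: [-0.0, -0.6, 1.5]
grip_width: -0.0
gripper_force: 0.2
t 6.6 tcp board(mm) [181.8  11.1] tipz 32.5 yaw 5.1 q [-0.     0.999  0.045  0.   ] F [-0.  -0.6  1.5]
top n 442 x [ 23.2  24.4 161.  165. ] y mid 11.0 ang -2.9 rect [array([94.2, 11.2]), array([ 24.1, 142.2]), np.float64(88.3)]
side n 208 x [ 43.5  47.1 163.6 164.6] y mid 11.2 ang -0.3 rect [array([104.2,  13.9]), array([ 24.8, 121.4]), np.float64(87.8)]
```

```bash
python3 -m handwheel '[{"dx":0,"dy":-0.05,"dz":0,"rx":0,"ry":0,"rz":0},{"dx":0,"dy":-0.05,"dz":0,"rx":0,"ry":0,"rz":0},{"dx":0,"dy":-0.05,"dz":0,"rx":0,"ry":0,"rz":0},{"dx":0,"dy":-0.05,"dz":0,"rx":0,"ry":0,"rz":0},{"dx":0,"dy":-0.05,"dz":0,"rx":0,"ry":0,"rz":0},{"dx":0,"dy":-0.02,"dz":0,"rx":0,"ry":0,"rz":0},{"dx":0,"dy":0,"dz":0,"rx":0,"ry":0,"rz":0},{"dx":0,"dy":0,"dz":0,"rx":0,"ry":0,"rz":0},{"dx":0,"dy":0,"dz":0,"rx":0,"ry":0,"rz":0},{"dx":0,"dy":0,"dz":0,"rx":0,"ry":0,"rz":0}]'
python3 - <<'E'
from h import *
st(); s=bone("top")
E
```

```text
clock: 7.95
eef_pos: [0.5846, 0.1082, 0.2055]
ee_rot: [-0.0, 0.999, 0.044, 0.0]
ft_force: [-0.4, 0.6, 0.7]
grip_width: -0.0002
gripper_force: 0.0
t 7.95 tcp board(mm) [166.5  11.2] tipz 32.5 yaw 5.1 q [-0.     0.999  0.044  0.   ] F [-0.4  0.6  0.7]
top n 433 x [  8.1   9.2 142.8 147.2] y mid 11.3 ang -2.5 rect [array([77.7, 10.8]), array([ 23.5, 139.5]), np.float64(88.6)]
```

```bash
python3 -m handwheel '[{"dx":0,"dy":-0.02,"dz":0,"rx":0,"ry":0,"rz":0},{"dx":0,"dy":-0.02,"dz":0,"rx":0,"ry":0,"rz":0},{"dx":0,"dy":-0.01,"dz":0,"rx":0,"ry":0,"rz":0},{"dx":0,"dy":0,"dz":0,"rx":0,"ry":0,"rz":0},{"dx":0,"dy":0,"dz":0,"rx":0,"ry":0,"rz":0},{"dx":0,"dy":0,"dz":0,"rx":0,"ry":0,"rz":0},{"dx":0,"dy":0,"dz":0,"rx":0,"ry":0,"rz":0},{"dx":0,"dy":0,"dz":0,"rx":0,"ry":0,"rz":0},{"dx":0,"dy":0,"dz":0,"rx":0,"ry":0,"rz":0},{"dx":0,"dy":0,"dz":0,"rx":0,"ry":0,"rz":0}]'
python3 - <<'E'
from h import *
st(); s=bone("top"); st()
E
```

```text
clock: 9.25
eef_pos: [0.5843, 0.1111, 0.2055]
ee_rot: [0.0, 0.999, 0.044, -0.0]
ft_force: [0.5, -0.7, 0.2]
grip_width: 0.0003
gripper_force: 0.3
t 9.25 tcp board(mm) [163.5  11.1] tipz 32.5 yaw 5.1 q [ 0.     0.999  0.044 -0.   ] F [ 0.5 -0.7  0.2]
top n 436 x [  4.9   5.5 139.4 143.3] y mid 11.4 ang -2.5 rect [array([74.3,  7.6]), array([ 23.9, 138.5]), np.float64(85.3)]
t 9.3 tcp board(mm) [163.6  11.1] tipz 32.5 yaw 5.1 q [ 0.     0.999  0.044 -0.   ] F [ 0.3 -0.5 -0.3]
```

```bash
python3 -m handwheel '[{"dx":0,"dy":-0.01,"dz":0,"rx":0,"ry":0,"rz":0},{"dx":0,"dy":-0.01,"dz":0,"rx":0,"ry":0,"rz":0},{"dx":0,"dy":0,"dz":0,"rx":0,"ry":0,"rz":0},{"dx":0,"dy":0,"dz":0,"rx":0,"ry":0,"rz":0},{"dx":0,"dy":0,"dz":0,"rx":0,"ry":0,"rz":0},{"dx":0,"dy":0,"dz":0,"rx":0,"ry":0,"rz":0},{"dx":0,"dy":0,"dz":0,"rx":0,"ry":0,"rz":0},{"dx":0,"dy":0,"dz":0,"rx":0,"ry":0,"rz":0},{"dx":0,"dy":0,"dz":0,"rx":0,"ry":0,"rz":0},{"dx":0,"dy":0,"dz":0,"rx":0,"ry":0,"rz":0}]'
python3 -m handwheel '[{"dx":0,"dy":-0.01,"dz":0,"rx":0,"ry":0,"rz":0},{"dx":0,"dy":0,"dz":0,"rx":0,"ry":0,"rz":0},{"dx":0,"dy":0,"dz":0,"rx":0,"ry":0,"rz":0},{"dx":0,"dy":0,"dz":0,"rx":0,"ry":0,"rz":0},{"dx":0,"dy":0,"dz":0,"rx":0,"ry":0,"rz":0},{"dx":0,"dy":0,"dz":0,"rx":0,"ry":0,"rz":0},{"dx":0,"dy":0,"dz":0,"rx":0,"ry":0,"rz":0},{"dx":0,"dy":0,"dz":0,"rx":0,"ry":0,"rz":0},{"dx":0,"dy":0,"dz":0,"rx":0,"ry":0,"rz":0},{"dx":0,"dy":0,"dz":0,"rx":0,"ry":0,"rz":0}]'
```

```text
clock: 10.55
eef_pos: [0.5842, 0.1124, 0.2055]
ee_rot: [-0.0, 0.999, 0.044, 0.0]
ft_force: [-0.4, -0.7, -0.2]
grip_width: -0.0002
gripper_force: 0.0
clock: 11.8
eef_pos: [0.5841, 0.113, 0.2055]
ee_rot: [0.0, 0.999, 0.044, -0.0]
ft_force: [-0.4, -1.0, 0.0]
grip_width: 0.0001
gripper_force: 0.4
```

```bash
python3 -m handwheel '[{"dx":0,"dy":-0.015,"dz":0,"rx":0,"ry":0,"rz":0},{"dx":0,"dy":0,"dz":0,"rx":0,"ry":0,"rz":0},{"dx":0,"dy":0,"dz":0,"rx":0,"ry":0,"rz":0},{"dx":0,"dy":0,"dz":0,"rx":0,"ry":0,"rz":0},{"dx":0,"dy":0,"dz":0,"rx":0,"ry":0,"rz":0},{"dx":0,"dy":0,"dz":0,"rx":0,"ry":0,"rz":0},{"dx":0,"dy":0,"dz":0,"rx":0,"ry":0,"rz":0},{"dx":0,"dy":0,"dz":0,"rx":0,"ry":0,"rz":0},{"dx":0,"dy":0,"dz":0,"rx":0,"ry":0,"rz":0},{"dx":0,"dy":0,"dz":0,"rx":0,"ry":0,"rz":0}]'
python3 - <<'E'
from h import *
st(); s=bone("top"); st()
cv2.imwrite("pics/c5.png",cv2.cvtColor(cv2.resize(s["image"][170:290,190:360],None,fx=4,fy=4,interpolation=2),cv2.COLOR_RGB2BGR))
E
```

```text
clock: 13.05
eef_pos: [0.5841, 0.1138, 0.2055]
ee_rot: [0.0, 0.999, 0.044, -0.0]
ft_force: [1.1, -2.2, 0.1]
grip_width: 0.0001
gripper_force: 0.9
t 13.05 tcp board(mm) [160.9  11.1] tipz 32.5 yaw 5.1 q [ 0.     0.999  0.044 -0.   ] F [ 1.1 -2.2  0.1]
top n 422 x [  4.1   4.6 137.5 141.3] y mid 11.3 ang -2.8 rect [array([72.3,  7.7]), array([ 24. , 138.6]), np.float64(85.1)]
t 13.1 tcp board(mm) [160.9  11.1] tipz 32.5 yaw 5.0 q [ 0.     0.999  0.044 -0.   ] F [-0.1 -1.9  0.1]
```

View pics/c5.png

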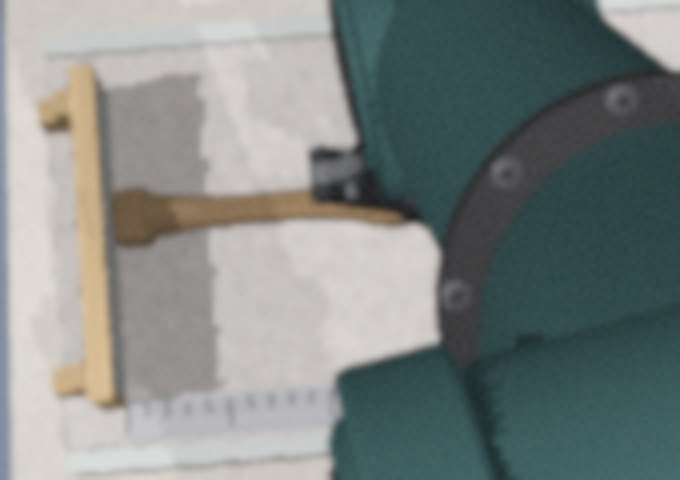

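The blunt end now sits at the plate (crop about (120,215)) and the force is starting to rise. One more small step.

```bash
python3 -m handwheel '[{"dx":0,"dy":-0.015,"dz":0,"rx":0,"ry":0,"rz":0},{"dx":0,"dy":0,"dz":0,"rx":0,"ry":0,"rz":0},{"dx":0,"dy":0,"dz":0,"rx":0,"ry":0,"rz":0},{"dx":0,"dy":0,"dz":0,"rx":0,"ry":0,"rz":0},{"dx":0,"dy":0,"dz":0,"rx":0,"ry":0,"rz":0},{"dx":0,"dy":0,"dz":0,"rx":0,"ry":0,"rz":0},{"dx":0,"dy":0,"dz":0,"rx":0,"ry":0,"rz":0},{"dx":0,"dy":0,"dz":0,"rx":0,"ry":0,"rz":0},{"dx":0,"dy":0,"dz":0,"rx":0,"ry":0,"rz":0},{"dx":0,"dy":0,"dz":0,"rx":0,"ry":0,"rz":0}]'
python3 -c "
from h import *
st()"
```

```text
clock: 14.35
eef_pos: [0.5841, 0.1141, 0.2055]
ee_rot: [0.0, 0.999, 0.044, -0.0]
ft_force: [0.1, -4.5, 0.1]
grip_width: 0.0001
gripper_force: 2.3
t 14.35 tcp board(mm) [160.6  11.2] tipz 32.5 yaw 5.0 q [ 0.     0.999  0.044 -0.   ] F [ 0.1 -4.5  0.1]
```

```bash
python3 -m handwheel '[{"dx":0,"dy":0.25,"dz":0,"rx":0,"ry":0,"rz":0},{"dx":0,"dy":0.25,"dz":0,"rx":0,"ry":0,"rz":0},{"dx":0,"dy":0,"dz":-1,"rx":0,"ry":0,"rz":0},{"dx":0,"dy":0,"dz":-1,"rx":0,"ry":0,"rz":0},{"dx":-0.19,"dy":0.9,"dz":0,"rx":0,"ry":0,"rz":0},{"dx":0,"dy":0.9,"dz":0,"rx":0,"ry":0,"rz":0},{"dx":0,"dy":0.9,"dz":0,"rx":0,"ry":0,"rz":0},{"dx":0,"dy":0,"dz":0,"rx":0,"ry":0,"rz":0},{"dx":0,"dy":0,"dz":0,"rx":0,"ry":0,"rz":0},{"dx":0,"dy":0,"dz":0,"rx":0,"ry":0,"rz":0}]'
python3 - <<'E'
from h import *
st(); bone("top"); s=bone("side")
cv2.imwrite("pics/c6.png",cv2.cvtColor(cv2.resize(s["image"][140:290,160:380],None,fx=3,fy=3,interpolation=2),cv2.COLOR_RGB2BGR))
E
```

```text
clock: 15.6
eef_pos: [0.5895, -0.0756, 0.3254]
ee_rot: [-0.001, 0.999, 0.045, -0.0]
ft_force: [-0.0, -0.4, 0.7]
grip_width: 0.0001
gripper_force: 0.0
t 15.6 tcp board(mm) [350.   -0.5] tipz 152.4 yaw 5.2 q [-0.001  0.999  0.045 -0.   ] F [-0.  -0.4  0.7]
top n 603 x [  4.1   5.1 146.8 148. ] y mid 12.2 ang -0.4 rect [array([76., 12.]), array([ 24.8, 144.1]), np.float64(89.4)]
side n 181 x [ 48.5  49.6 142.  142.6] y mid 11.4 ang -0.9 rect [array([95.9,  8.6]), array([93.2, 25.1]), np.float64(4.7)]
```

View pics/c6.png

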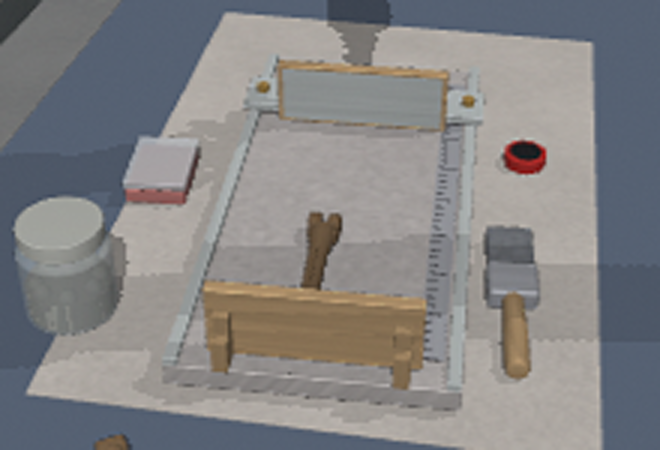

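The side view shows the bone straight along the board at the plate, block still far back at (363,95), neighbours untouched. Now down behind the block and push.

```bash
python3 -m handwheel '[{"dx":0,"dy":0,"dz":0.81,"rx":0,"ry":0,"rz":0},{"dx":0,"dy":0,"dz":0.81,"rx":0,"ry":0,"rz":0},{"dx":0,"dy":-0.1,"dz":0,"rx":0,"ry":0,"rz":0},{"dx":0,"dy":-0.1,"dz":0,"rx":0,"ry":0,"rz":0},{"dx":0,"dy":-0.1,"dz":0,"rx":0,"ry":0,"rz":0},{"dx":0,"dy":-0.1,"dz":0,"rx":0,"ry":0,"rz":0},{"dx":0,"dy":-0.2,"dz":0,"rx":0,"ry":0,"rz":0},{"dx":0,"dy":-0.2,"dz":0,"rx":0,"ry":0,"rz":0},{"dx":0,"dy":-0.2,"dz":0,"rx":0,"ry":0,"rz":0},{"dx":0,"dy":-0.2,"dz":0,"rx":0,"ry":0,"rz":0}]'
cat >> h.py <<'E'
def block():
    s=snapshot("side");W=pts(s);B=brd(W);Z=W[...,2]
    m=(Z>.045)&(Z<.078)&(B[...,0]>.12)&(B[...,0]<.33)&(abs(B[...,1])<.075)
    print("block face x",np.percentile(B[m][:,0]*1000,[5,30,50]).round(1),m.sum())
E
python3 -c "
from h import *
st();block()"
```

```text
clock: 16.95
eef_pos: [0.5834, -0.0047, 0.2284]
ee_rot: [-0.0, 0.999, 0.044, 0.0]
ft_force: [2.0, -2.6, 0.5]
grip_width: -0.0001
gripper_force: 1.3
t 16.95 tcp board(mm) [ 2.788e+02 -1.000e-01] tipz 55.4 yaw 5.1 q [-0.     0.999  0.044  0.   ] F [ 2.  -2.6  0.5]
block face x [249.4 251.4 252.3] 584
```

```bash
python3 -m handwheel '[{"dx":0,"dy":-0.2,"dz":0,"rx":0,"ry":0,"rz":0},{"dx":0,"dy":-0.2,"dz":0,"rx":0,"ry":0,"rz":0},{"dx":0,"dy":-0.2,"dz":0,"rx":0,"ry":0,"rz":0},{"dx":0,"dy":-0.2,"dz":0,"rx":0,"ry":0,"rz":0},{"dx":0,"dy":-0.2,"dz":0,"rx":0,"ry":0,"rz":0},{"dx":0,"dy":-0.2,"dz":0,"rx":0,"ry":0,"rz":0},{"dx":0,"dy":-0.15,"dz":0,"rx":0,"ry":0,"rz":0},{"dx":0,"dy":-0.1,"dz":0,"rx":0,"ry":0,"rz":0},{"dx":0,"dy":-0.05,"dz":0,"rx":0,"ry":0,"rz":0},{"dx":0,"dy":0,"dz":0,"rx":0,"ry":0,"rz":0}]'
python3 -c "
from h import *
st();block();bone('side')"
```

```text
clock: 18.25
eef_pos: [0.5747, 0.0844, 0.2282]
ee_rot: [-0.0, 0.999, 0.044, -0.001]
ft_force: [0.5, -0.0, -0.5]
grip_width: -0.0001
gripper_force: 0.0
t 18.25 tcp board(mm) [189.3  -0.8] tipz 55.2 yaw 5.1 q [-0.     0.999  0.044 -0.001] F [ 0.5 -0.  -0.5]
block face x [160.4 161.8 162.7] 650
side n 183 x [ 49.1  49.8 141.5 146.5] y mid 11.5 ang -0.3 rect [array([98.3,  9. ]), array([97.2, 25.1]), np.float64(4.5)]
```

```bash
python3 -m handwheel '[{"dx":0,"dy":-0.05,"dz":0,"rx":0,"ry":0,"rz":0},{"dx":0,"dy":-0.05,"dz":0,"rx":0,"ry":0,"rz":0},{"dx":0,"dy":-0.02,"dz":0,"rx":0,"ry":0,"rz":0},{"dx":0,"dy":-0.02,"dz":0,"rx":0,"ry":0,"rz":0},{"dx":0,"dy":-0.01,"dz":0,"rx":0,"ry":0,"rz":0},{"dx":0,"dy":-0.01,"dz":0,"rx":0,"ry":0,"rz":0},{"dx":0,"dy":0,"dz":0,"rx":0,"ry":0,"rz":0},{"dx":0,"dy":0,"dz":0,"rx":0,"ry":0,"rz":0},{"dx":0,"dy":0,"dz":0,"rx":0,"ry":0,"rz":0},{"dx":0,"dy":0,"dz":0,"rx":0,"ry":0,"rz":0}]'
python3 -c "
from h import *
st();block()"
```

```text
clock: 19.6
eef_pos: [0.5746, 0.0935, 0.2283]
ee_rot: [-0.0, 0.999, 0.044, 0.0]
ft_force: [-1.1, -2.3, -1.3]
grip_width: 0.0002
gripper_force: 0.8
t 19.6 tcp board(mm) [180.2  -0.2] tipz 55.3 yaw 5.1 q [-0.     0.999  0.044  0.   ] F [-1.1 -2.3 -1.3]
block face x [151.3 153.  153.8] 645
```

```bash
python3 -m handwheel '[{"dx":0,"dy":-0.01,"dz":0,"rx":0,"ry":0,"rz":0},{"dx":0,"dy":0,"dz":0,"rx":0,"ry":0,"rz":0},{"dx":0,"dy":-0.01,"dz":0,"rx":0,"ry":0,"rz":0},{"dx":0,"dy":0,"dz":0,"rx":0,"ry":0,"rz":0},{"dx":0,"dy":-0.01,"dz":0,"rx":0,"ry":0,"rz":0},{"dx":0,"dy":0,"dz":0,"rx":0,"ry":0,"rz":0},{"dx":0,"dy":0,"dz":0,"rx":0,"ry":0,"rz":0},{"dx":0,"dy":0,"dz":0,"rx":0,"ry":0,"rz":0},{"dx":0,"dy":0,"dz":0,"rx":0,"ry":0,"rz":0},{"dx":0,"dy":0,"dz":0,"rx":0,"ry":0,"rz":0}]'
python3 -c "
from h import *
st();block()"
```

```text
clock: 20.9
eef_pos: [0.5744, 0.0953, 0.2283]
ee_rot: [-0.0, 0.999, 0.044, 0.0]
ft_force: [0.5, -1.5, -0.1]
grip_width: 0.0002
gripper_force: 0.7
t 20.9 tcp board(mm) [178.4  -0.2] tipz 55.3 yaw 5.1 q [-0.     0.999  0.044  0.   ] F [ 0.5 -1.5 -0.1]
block face x [149.5 151.1 151.8] 654
```

```bash
python3 -m handwheel '[{"dx":0,"dy":-0.01,"dz":0,"rx":0,"ry":0,"rz":0},{"dx":0,"dy":0,"dz":0,"rx":0,"ry":0,"rz":0},{"dx":0,"dy":-0.01,"dz":0,"rx":0,"ry":0,"rz":0},{"dx":0,"dy":0,"dz":0,"rx":0,"ry":0,"rz":0},{"dx":0,"dy":0,"dz":0,"rx":0,"ry":0,"rz":0},{"dx":0,"dy":0,"dz":0,"rx":0,"ry":0,"rz":0},{"dx":0,"dy":0,"dz":0,"rx":0,"ry":0,"rz":0},{"dx":0,"dy":0,"dz":0,"rx":0,"ry":0,"rz":0},{"dx":0,"dy":0,"dz":0,"rx":0,"ry":0,"rz":0},{"dx":0,"dy":0,"dz":0,"rx":0,"ry":0,"rz":0}]'
python3 -c "
from h import *
st();block()"
```

```text
clock: 22.2
eef_pos: [0.5743, 0.0964, 0.2283]
ee_rot: [-0.0, 0.999, 0.044, 0.0]
ft_force: [0.8, -1.4, -1.7]
grip_width: -0.0004
gripper_force: 0.8
t 22.2 tcp board(mm) [177.3  -0.2] tipz 55.3 yaw 5.1 q [-0.     0.999  0.044  0.   ] F [ 0.8 -1.4 -1.7]
block face x [148.2 150.1 150.8] 658
```

```bash
python3 -m handwheel '[{"dx":0,"dy":-0.01,"dz":0,"rx":0,"ry":0,"rz":0},{"dx":0,"dy":0,"dz":0,"rx":0,"ry":0,"rz":0},{"dx":0,"dy":-0.01,"dz":0,"rx":0,"ry":0,"rz":0},{"dx":0,"dy":0,"dz":0,"rx":0,"ry":0,"rz":0},{"dx":0,"dy":0,"dz":0,"rx":0,"ry":0,"rz":0},{"dx":0,"dy":0,"dz":0,"rx":0,"ry":0,"rz":0},{"dx":0,"dy":0,"dz":0,"rx":0,"ry":0,"rz":0},{"dx":0,"dy":0,"dz":0,"rx":0,"ry":0,"rz":0},{"dx":0,"dy":0,"dz":0,"rx":0,"ry":0,"rz":0},{"dx":0,"dy":0,"dz":0,"rx":0,"ry":0,"rz":0}]'
python3 -c "
from h import *
st();block()"
```

```text
clock: 23.5
eef_pos: [0.5741, 0.0974, 0.2283]
ee_rot: [0.0, 0.999, 0.044, 0.0]
ft_force: [2.5, -4.3, -1.6]
grip_width: -0.0002
gripper_force: 2.0
t 23.5 tcp board(mm) [176.3  -0.2] tipz 55.3 yaw 5.0 q [0.    0.999 0.044 0.   ] F [ 2.5 -4.3 -1.6]
block face x [147.6 149.3 150. ] 651
```

```bash
python3 -m handwheel '[{"dx":0,"dy":-0.01,"dz":0,"rx":0,"ry":0,"rz":0},{"dx":0,"dy":0,"dz":0,"rx":0,"ry":0,"rz":0},{"dx":0,"dy":0,"dz":0,"rx":0,"ry":0,"rz":0},{"dx":0,"dy":0,"dz":0,"rx":0,"ry":0,"rz":0},{"dx":0,"dy":0,"dz":0,"rx":0,"ry":0,"rz":0},{"dx":0,"dy":0,"dz":0,"rx":0,"ry":0,"rz":0},{"dx":0,"dy":0,"dz":0,"rx":0,"ry":0,"rz":0},{"dx":0,"dy":0,"dz":0,"rx":0,"ry":0,"rz":0},{"dx":0,"dy":0,"dz":0,"rx":0,"ry":0,"rz":0},{"dx":0,"dy":0,"dz":0,"rx":0,"ry":0,"rz":0}]'
python3 -c "
from h import *
st();block()"
```

```text
clock: 24.8
eef_pos: [0.5741, 0.0975, 0.2283]
ee_rot: [0.0, 0.999, 0.044, 0.0]
ft_force: [2.8, -4.4, -1.3]
grip_width: 0.0002
gripper_force: 2.5
t 24.8 tcp board(mm) [176.2  -0.2] tipz 55.3 yaw 5.0 q [0.    0.999 0.044 0.   ] F [ 2.8 -4.4 -1.3]
block face x [147.4 149.3 149.9] 652
```

The tool stopped and the force rose above the drag, so the block is touching the bone. Now back off, lift clear and check.

```bash
python3 -m handwheel '[{"dx":0,"dy":0.1,"dz":0,"rx":0,"ry":0,"rz":0},{"dx":0,"dy":0.2,"dz":0,"rx":0,"ry":0,"rz":0},{"dx":0,"dy":0,"dz":-1,"rx":0,"ry":0,"rz":0},{"dx":0,"dy":0,"dz":-1,"rx":0,"ry":0,"rz":0},{"dx":0,"dy":0,"dz":-1,"rx":0,"ry":0,"rz":0},{"dx":0,"dy":1,"dz":0,"rx":0,"ry":0,"rz":0},{"dx":0,"dy":1,"dz":0,"rx":0,"ry":0,"rz":0},{"dx":0,"dy":1,"dz":0,"rx":0,"ry":0,"rz":0},{"dx":0,"dy":0,"dz":0,"rx":0,"ry":0,"rz":0},{"dx":0,"dy":0,"dz":0,"rx":0,"ry":0,"rz":0}]'
python3 - <<'E'
from h import *
st();block();s=bone("top")
cv2.imwrite("pics/c7.png",cv2.cvtColor(cv2.resize(s["image"][90:330,180:440],None,fx=2.4,fy=2.4,interpolation=2),cv2.COLOR_RGB2BGR))
E
```

```text
clock: 26.1
eef_pos: [0.591, -0.0989, 0.408]
ee_rot: [-0.001, 0.999, 0.044, -0.0]
ft_force: [0.6, 0.4, -1.3]
grip_width: 0.0001
gripper_force: 0.0
t 26.1 tcp board(mm) [373.4  -1.1] tipz 235.0 yaw 5.0 q [-0.001  0.999  0.044 -0.   ] F [ 0.6  0.4 -1.3]
block face x [147.5 149.2 149.9] 656
top n 1556 x [163.9 164.5 215.6 216.3] y mid -0.3 ang -89.7 rect [array([190. ,   0.7]), array([158.1,  52.4]), np.float64(90.0)]
```

View pics/c7.png

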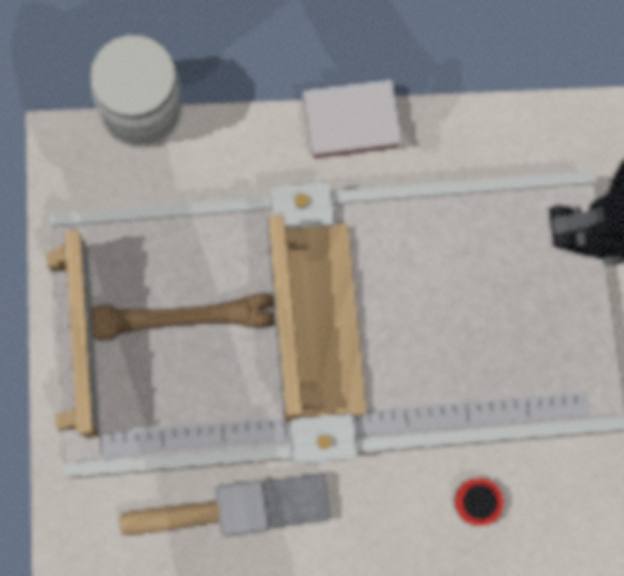

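The picture shows the bone straight between the plate (90,330) and the block's face (275,310), touching both. The hand is clear and the neighbours are in place.

```bash
python3 -c "
from h import *
print(job_done())"
```

```text
the job is handed in; nothing more can be done
None
```

The job is handed in at about 26 s: the bone lies straight along the board, blunt end against the fixed plate and the block touching its knuckled end at a gap of about 150 mm, the highest wrist-force reading was about 5 N, and the hand is clear; no verdict came back.

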